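Shut the air valve in the bench box

ROBOT

A 7-joint arm with a two-finger parallel gripper is mounted at the origin on the work surface. World frame = base frame: x ahead of the robot, y to its left, z up, the work surface at z = 0. Lengths are in m, angles in rad, forces in N, time in s.
With the tool pointing down it reaches from about 0.4 to 0.75 m from the base axis. Payload 19.5 kg.
Tool frame: the origin (TCP) lies on the centre line of the jaws, within the pads' length; the fingertips stand robot.nose_length ahead of it and the grasp point (between the pads) lies 5 mm behind it (robot.nose_length is the distance from the TCP to the fingertips, in m); z points along the fingers, x is the direction in which the jaws open and shut, and the axes are right-handed (so a half turn about z gives the same grasp; the last joint's range is limited). The gripper opens to 85 mm and grips with 20 to 120 N. Pads are 22 mm wide; open, the fingers measure 114 mm over their backs; the gripper's body (76 mm by 85 mm) begins 54 mm behind the grasp point. The pads swing forward as they close: fully open they stand 13 mm farther back than shut.
Start: joints at [1.245, 0.707, -0.028, 1.485, 0.022, 0.951, -0.075], TCP at [0.161, -0.552, 0.245] pointing down, gripper open.
Joint ranges: [-2.71, 2.71], [-0.32, 2.16], [-1.57, 1.52], [0, 2.45], [-1.46, 4.6], [0, 2.02], [-2.83, 2.83]. Speed limits (rad/s): [1.89, 1.89, 2.57, 2.57, 3.01, 3.01, 3.01].

INTERFACE

Orientations are given as a unit quaternion [w, x, y, z].
In Python, from station import robot gives the robot as it stands. The module is installed in compiled form; this text tells all that it offers. Calls block until the motion is done:
- robot.movep(position, orientation): joint-space move of the TCP to a pose.
- robot.move_straight(position, speed=0.15, ori=None, guard=None): straight line of the TCP; ori=None keeps the orientation; speed is the mean speed in m/s. With guard (N) it stops when the force on the tool has changed by that much, and returns True; else False.
- robot.move_j(angles): joint-space move.
- robot.gripper_open() and robot.grasp(grip_force=None): open the fingers fully, or close them until they stop; grip_force is the grip in N (None keeps the last).
- robot.sleep(seconds).
- robot.inverse_kinematics(position, orientation): joint angles nearest the present ones, or None.
- robot.state(): the state.
- robot.get_image(name): name is "side" or "top" or "wrist"; returns a dict with "color" (384x512x3 uint8, red, green, blue), "range_z" (384x512 float32, m along the optical axis (not along the pixel's ray), 0 where there is no reading), "K" (3x3 intrinsics, pixels), "rvec" (rotation vector, rad) and "tvec" (3), from world to camera coordinates, as OpenCV has them; the wrist camera has in their place "hand_eye" (4x4, takes a point from camera to tool coordinates, whose origin is the TCP and whose axes are the tool frame's). Camera axes: x right, y down, z forward; pixel columns grow to the right and rows downward; lengths in m; the calibration is good to about 2 mm. The wrist camera is an equidistant fisheye: a pixel r from the principal point sees the ray r / f radians off the axis. A picture is of the moment at which its call begins: read the wrist's pose just before it.
A pose or a line that the arm cannot do raises robot.IKError and nothing moves.
- robot.sign_off(): hands the job in, once; it reports no verdict.
The state is a dict: "time_s": time; "q": joint angles; "qd": joint speeds; "tau": joint torques, N m; "ee_pos": TCP position; "orientation": TCP orientation; "force": force on the tool from outside, world axes, zero at the start; "wrist_torque": the same for the moment, N m; "width": finger opening in m.
Only numpy, scipy, OpenCV 4.12 (cv2) and the standard library are available. Lean on these libraries where they do the work, as an engineer would, in place of code of your own. Each camera call takes 0.05 s, during which the arm holds its last target.

TASK

On the bench stands a wooden air box: push its plywood cover all the way aside along the rails, onto the plain grey deck as far as the end stop, so that the valves are uncovered, then push the red valve handle round until it is fully shut, square across its pipe. This is all pushing, nothing is picked up: do not lift the cover off its rails. Leave the blue handle and everything else on the bench as they are, and finish clear.

Things in the scene. Friction and masses are not known exactly. Their poses are not given: they have to be found in the camera images.
- box: fixed wooden air box, 200 (x) x 440 (y) x 68 mm; origin at the centre of its underside, on the bench; its y axis is the long axis along which the cover slides. The valve bay (open-topped, inside x -78 to +78, y -214 to 0 mm, floor at 6 mm) is the half towards -y, the plain grey deck (top at 58 mm) the half towards +y. Rails along both long sides have tops at 60 mm, with guide lips outside them up to 68 mm; end stops up to 68 mm have their inner faces at y = -214 and +214 mm
- cover: loose plywood cover, 180 (x) x 210 (y) x 10 mm, about 0.35 kg, lying on the rails (underside 60 mm above the bench, top at 70 mm) with 2 mm of play to each guide lip; origin at the centre of its underside, axes as the box's. It starts over the valve bay (origin at about y = -107 to -92 mm in the box's frame) and slides towards the box's +y; against the far end stop its origin is at y = +109 mm
- cover_push (a point): middle of the upright face of the dark wooden wedge on top of the cover, 82 mm above the bench. The face looks to the box's -y, is 100 mm wide along x and stands 24 mm above the cover; behind it the wedge slopes down towards +y. Push here towards +y
- red_handle (a joint): angle of the red handle (rad): 0 open, the handle along its pipe (pointing from the pivot to the box's -x); 1.571 fully shut against its stop, the handle pointing to the box's +y. It grows clockwise as seen from above, has stiff friction (about 0.1 N m) and stays where it is left
- red_pivot (a point): point on the vertical turning axis of the red handle, half-way up the handle, 44 mm above the bench. The handle is a bar 62 mm long from here, 16 mm wide, 12 mm high (38 to 50 mm above the bench); the pipe and valve body under it reach up to 34 mm. The two pivots lie 30 mm to the box's +x from its middle line, at y = -157 and -72 mm; which of them is red varies
- red_tip (a point): free end of the red handle, half-way up it, 62 mm from the pivot
- blue_pivot (a point): the same for the blue handle, a valve of the same make in the other place; not to be moved
- blue_tip (a point): free end of the blue handle, 62 mm from its pivot; it starts near open
- car_mid (a point): small wooden toy car, 110 x 54 x 50 mm, in front of the box (robot's side); point at its middle
- driver_grip (a point): screwdriver lying in front of the box; point on its handle
- hammer_grip (a point): hammer lying beyond the deck end of the box; point on its handle
- spatula_grip (a point): spatula lying beyond the valve end of the box; point on its handle
- glue: yellow glue bottle, 56 mm across, 130 mm high, standing behind the box; origin under its centre
- mug_rim (a point): blue mug, 76 mm across, 85 mm high, standing behind the box; centre of its mouth
- disc: turned wooden disc, 96 mm across, 22 mm high, lying behind the box; origin under its centre

How it is judged:
By the outcome, as a careful person would: the job done as asked, in the order asked, and still so for the second after the job is handed in, with the robot touching nothing.
It also fails if it takes over 53 s, if anything falls off the work surface, if the arm or the gripper's body presses on something with over 40 N, if the wrist force passes 120 N, or if a joint passes its speed limit or range.

## Working session

There is one attempt and no reset: what is moved stays moved. The work goes in short steps, each a Python script; the robot and the scene stay as the last script left them, time stands still between calls to the robot, and variables do not carry over. Pictures are saved under pics/ and viewed, and the job is handed in when it is done.

```bash
mkdir -p pics; ls
cat > h.py <<'E'
import numpy as np, cv2
from station import robot
def save(im,n):
    cv2.imwrite('pics/'+n+'.png',cv2.cvtColor(im['color'],cv2.COLOR_RGB2BGR))
def plane(im,uv,z):
    R=cv2.Rodrigues(np.array(im['rvec'],float))[0];t=np.array(im['tvec'],float).ravel()
    uv=np.atleast_2d(np.array(uv,float))
    d=np.c_[uv,np.ones(len(uv))]@np.linalg.inv(im['K']).T@R
    c=-R.T@t
    return c+d*((z-c[2])/d[:,2])[:,None]
def cloud(im):
    R=cv2.Rodrigues(np.array(im['rvec'],float))[0];t=np.array(im['tvec'],float).ravel()
    v,u=np.mgrid[0:384,0:512]
    z=im['range_z']
    d=np.stack([u,v,np.ones_like(u)],-1)@np.linalg.inv(im['K']).T
    return (d*z[...,None]-t)@R
E
python3 - <<'E'
from h import *
import pickle
for n in('top','side'):
    im=robot.get_image(n);save(im,n+'0');pickle.dump(im,open(n+'0.pkl','wb'))
s=robot.state();print(s['time_s'],s['ee_pos'],s['orientation'],s['force'],s['width'],robot.nose_length)
E
```

```text
pics
0.1 [ 0.1609261  -0.55178511  0.24487127] [-2.93939936e-04  7.99992577e-01 -6.00009676e-01 -4.23174345e-04] [ 1.19515447  0.9234668  -0.99520879] 0.08507586883695308 0.014
```

View pics/top0.png

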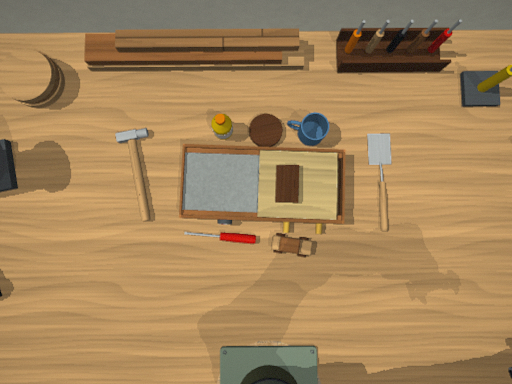

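View pics/side0.png

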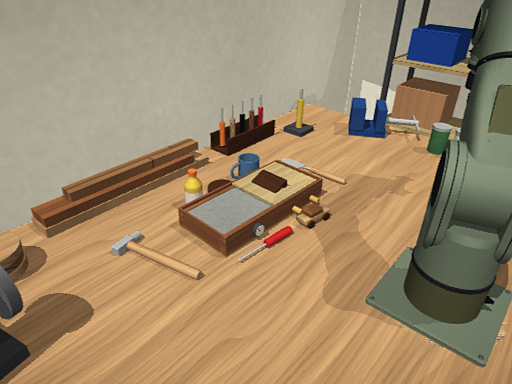

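The top view looks down with robot +x up and +y left. The grey deck is at about (222,182), the cover at about (300,185) and the wedge at about (288,184). The car at (292,244) and the driver at (225,237) are on the robot's side. Next I'll measure the box pose.

Run:
```python
from h import *
import pickle
im=pickle.load(open('top0.pkl','rb'));P=cloud(im);c=im['color'].astype(int)
print(P[182,222],P[182,320],P[184,288], P[100,200], P[250,200])
hsv=cv2.cvtColor(im['color'],cv2.COLOR_RGB2HSV)
roi=np.zeros((384,512),bool);roi[140:226,175:350]=1
def big(m,name,z):
    n,l,s,ce=cv2.connectedComponentsWithStats(m.astype(np.uint8));k=1+np.argmax(s[1:,4]);m=l==k
    cn=max(cv2.findContours(m.astype(np.uint8),cv2.RETR_EXTERNAL,cv2.CHAIN_APPROX_NONE)[0],key=len)[:,0]
    W=plane(im,cn,z)[:,:2]
    r=cv2.minAreaRect((W*1000).astype(np.float32));print(name,s[k],'rect',r,cv2.boxPoints(r).round(0).tolist(),'medz',np.median(P[m][:,2]))
    return m
z=P[...,2]
grey=roi&(hsv[...,1]<50)&(abs(z-.058)<.012); big(grey,'deck',.058)
for p in [(182,320),(184,288),(160,330),(152,300),(184,279),(184,298)]: print(p,hsv[p],z[p])
ply=roi&(hsv[...,2]>150)&(hsv[...,1]>60); big(ply,'cover',.070)
w=roi&(hsv[...,2]<120)&(np.hypot(*(np.mgrid[0:384,0:512]-np.array([184,288])[:,None,None]))<26); big(w,'wedge',.082)
bx=roi&(z>.045);big(bx,'box',.066)
print((z[184,268:312]*1000).round())
```

```text
[0.57849657 0.12177945 0.05749547] [ 0.57532243 -0.14133745  0.06868698] [ 0.56856781 -0.05372725  0.08872937] [ 0.82566128  0.19025699 -0.00204282] [ 0.39299637  0.18818916 -0.00098738]
deck [ 182  153   77   59 4242] rect ((579.0902709960938, 125.36621856689453), (202.03639221191406, 155.31219482421875), 87.4793930053711) [[497.0, 28.0], [652.0, 21.0], [661.0, 223.0], [506.0, 230.0]] medz 0.05724201852725004
(182, 320) [ 22 105 190] 0.06868697891118851
(184, 288) [ 11 146  89] 0.08872936514407091
(160, 330) [ 21 103 188] 0.06990532947037849
(152, 300) [ 23 101 207] 0.06898218928681558
(184, 279) [ 12 154  88] 0.07673337804453041
(184, 298) [ 15 142  88] 0.08899960019760539
cover [ 252  150   86   70 4217] rect ((569.544677734375, -74.25141906738281), (223.86126708984375, 179.36178588867188), 87.3715591430664) [[475.0, -182.0], [654.0, -190.0], [664.0, 33.0], [485.0, 42.0]] medz 0.0691756803471525
wedge [276 165  24  38 858] rect ((570.91162109375, -53.189788818359375), (60.99123764038086, 98.30606842041016), 89.24728393554688) [[521.0, -83.0], [620.0, -84.0], [620.0, -23.0], [522.0, -22.0]] medz 0.0859634063029632
box [  179   144   166    81 12045] rect ((567.7402954101562, 13.50640869140625), (440.4825744628906, 214.46917724609375), 87.46748352050781) [[451.0, -202.0], [665.0, -211.0], [685.0, 229.0], [470.0, 238.0]] medz 0.06610290903156588
[66. 69. 70. 68. 69. 72. 70. 73. 76. 76. 76. 77. 79. 80. 81. 83. 85. 87.
 86. 91. 89. 88. 89. 87. 92. 89. 95. 93. 92. 92. 89. 66. 72. 70. 71. 68.
 69. 66. 68. 70. 69. 70. 71. 70.]
```

Run:
```python
import cv2
for n,(a,b,c,d) in {'top0':(110,260,170,400),'side0':(140,270,170,370)}.items():
    i=cv2.imread(f'pics/{n}.png')[a:b,c:d]; f=3.4 if n=='top0' else 4
    cv2.imwrite(f'pics/{n}z.png',cv2.resize(i,None,fx=f,fy=f,interpolation=cv2.INTER_CUBIC))
```

```text
(no output)
```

View pics/top0z.png

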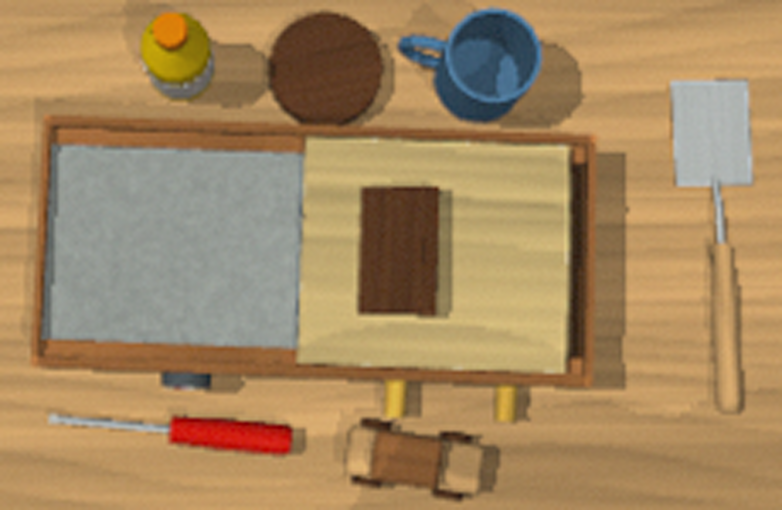

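View pics/side0z.png

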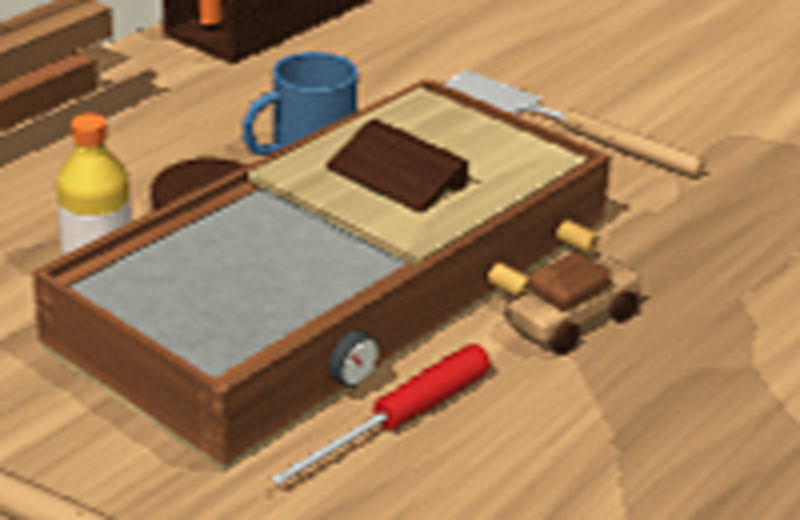

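Run:
```python
from h import *
import pickle
im=pickle.load(open('top0.pkl','rb'));P=cloud(im)
R=cv2.Rodrigues(im['rvec'])[0];print('cam',(-R.T@im['tvec'].ravel()))
f=lambda L:[((x+.5)/3.4-.5+170,(y+.5)/3.4-.5+110) for x,y in L]
print('cover',plane(im,f([(303,137),(572,146),(568,373),(298,364)]),.07).round(4))
print('box68',plane(im,f([(50,116),(597,135),(590,382),(33,363)]),.068).round(4))
print('wedge face top',plane(im,f([(438,187),(434,315)]),.094).round(4))
a=np.deg2rad(87.45);ey=np.array([-np.cos(a)*-1,np.sin(a)]);ex=np.array([ey[1],-ey[0]])
m=(abs(P[...,0]-.57)<.16)&(abs(P[...,1]-.01)<.27)
Q=P[m];z=Q[:,2];
g=Q[(z>.062)][:,:2]-[.568,.013]
b=np.c_[g@ex,g@ey]
# extents by percentile in strips
for s in np.arange(-.2,.21,.08):
    k=abs(b[:,1]-s)<.02;k&=abs(b[:,0])<.12;print('y',round(s,2),np.percentile(b[k,0],[.5,99.5]).round(4))
for s in np.arange(-.09,.1,.045):
    k=abs(b[:,0]-s)<.02;print('x',round(s,3),np.percentile(b[k,1],[.5,99.5]).round(4))
```

```text
cam [0.46594282 0.04211495 1.10701239]
cover [[ 0.6632  0.0218  0.07  ]
 [ 0.6544 -0.1911  0.07  ]
 [ 0.4753 -0.1831  0.07  ]
 [ 0.4839  0.0273  0.07  ]]
box68 [[ 0.682   0.2226  0.068 ]
 [ 0.6635 -0.2116  0.068 ]
 [ 0.4682 -0.2005  0.068 ]
 [ 0.4863  0.2343  0.068 ]]
wedge face top [[ 0.6188 -0.0815  0.094 ]
 [ 0.5201 -0.0766  0.094 ]]
y -0.2 [-0.0939  0.1043]
y -0.12 [-0.094   0.1038]
y -0.04 [-0.0941  0.1046]
y 0.04 [-0.1033  0.1048]
y 0.12 [-0.0946  0.1053]
y 0.2 [-0.0946  0.1055]
x -0.09 [-0.2153  0.2171]
x -0.045 [-0.2191  0.219 ]
x 0.0 [-0.2187  0.219 ]
x 0.045 [-0.2179  0.2194]
x 0.09 [-0.217   0.2196]
```

```bash
cat >> h.py <<'E'
A=np.deg2rad(-2.55)  # box yaw
C=np.array([.5735,.0122])
ex=np.array([np.cos(A),np.sin(A)]);ey=np.array([-np.sin(A),np.cos(A)])
def W(x,y,z): return np.r_[C+x*ex+y*ey,z]
def L(p): d=np.asarray(p)[...,:2]-C; return np.stack([d@ex,d@ey],-1)
def ori(yaw): # tool down, jaw axis at yaw in box frame
    a=(yaw+A)/2; return np.array([0,np.cos(a),np.sin(a),0])
E
python3 - <<'E'
from h import *
for flip in (0,np.pi,-np.pi):
  for n,p,y in [('pre',W(0,-.14,.09),0),('end',W(0,.1,.09),0),('h0',W(-.02,-.18,.055),0),('h1',W(.01,-.03,.055),-np.pi/2)]:
    q=robot.inverse_kinematics(p,ori(y+flip)); print(flip,n,None if q is None else np.round(q,2))
E
```

```text
0 pre [ 0.28  0.93 -0.22  1.61  0.3   0.63 -0.15]
0 end [-0.19  0.94 -0.11  1.58  0.15  0.63 -0.43]
0 h0 [ 0.34  0.98 -0.19  1.67  0.32  0.53 -0.09]
0 h1 [-0.13  1.    0.23  1.63 -0.37  0.55 -1.31]
3.141592653589793 pre [-0.11  1.02  0.6   1.62 -0.78  0.75 -2.33]
3.141592653589793 end [-0.56  1.05  0.69  1.6  -0.86  0.82 -2.69]
3.141592653589793 h0 [-0.01  1.05  0.53  1.68 -0.81  0.65 -2.22]
3.141592653589793 h1 [ 0.29  1.06 -0.64  1.61  0.85  0.77  0.78]
-3.141592653589793 pre [-0.11  1.02  0.6   1.62 -0.78  0.75 -2.33]
-3.141592653589793 end [-0.56  1.05  0.69  1.6  -0.86  0.82 -2.69]
-3.141592653589793 h0 [-0.01  1.05  0.53  1.68 -0.81  0.65 -2.22]
-3.141592653589793 h1 [ 0.29  1.06 -0.64  1.61  0.85  0.77  0.78]
```

Run:
```python
from h import *
robot.grasp(20)
robot.movep(W(0,-.140,.20),ori(0))
s=robot.state();print(s['time_s'],s['ee_pos'],s['width'],s['force'])
robot.move_straight(W(0,-.140,.105),speed=.12)
s=robot.state();print(s['time_s'],s['ee_pos'],L(s['ee_pos']))
for n in('side','wrist'):
    im=robot.get_image(n);save(im,n+'1')
    if n=='side':
        import pickle;pickle.dump(im,open('side1.pkl','wb'))
i=cv2.imread('pics/side1.png')[90:250,180:380];cv2.imwrite('pics/side1z.png',cv2.resize(i,None,fx=3.7,fy=3.7,interpolation=cv2.INTER_CUBIC))
```

```text
2.9833 [ 0.56703147 -0.12879757  0.20005499] 0.00015644203793900355 [ 0.11404424  0.47880182 -0.91756264]
3.925 [ 0.56757071 -0.12778584  0.10566169] [ 0.00030472 -0.14011102]
```

View pics/side1z.png

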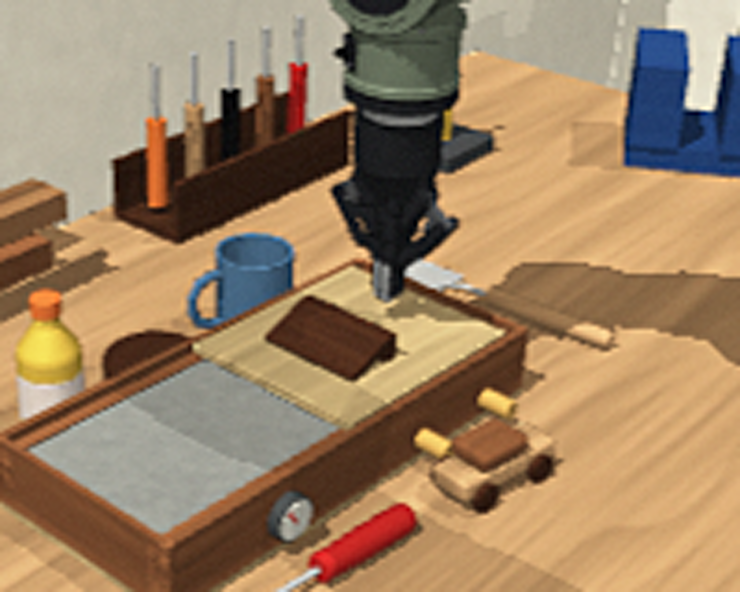

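View pics/wrist1.png

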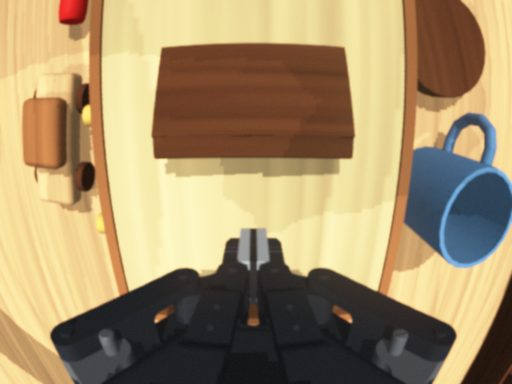

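The closed fingertips at wrist (253,235) sit square in front of the wedge face, which spans (155–352,147). In the side zoom the tip is at (383,300). I'll check the tip height from the side ray, then push.

Run:
```python
from h import *
import pickle
im=pickle.load(open('side1.pkl','rb'))
p=((385+.5)/3.7-.5+180,(301+.5)/3.7-.5+90)
zs=np.arange(.06,.13,.002);X=np.array([plane(im,p,z)[0] for z in zs])
e=robot.state()['ee_pos'];d=np.hypot(*(X[:,:2]-e[:2]).T);i=d.argmin();print('tip z',zs[i],d[i],'ee z',e[2])
```

```text
tip z 0.08600000000000002 0.0033788703550809113 ee z 0.1057354997464916
```

Run:
```python
from h import *
robot.move_straight(W(0,-.140,.092),speed=.06)
s=robot.state();print(s['time_s'],s['ee_pos'],s['force'])
g=robot.move_straight(W(0,.060,.092),speed=.07,guard=15)
s=robot.state();print(g,s['time_s'],L(s['ee_pos']),s['force'])
im=robot.get_image('wrist');save(im,'wrist2')
im=robot.get_image('top');save(im,'top2')
```

```text
4.3917 [ 0.56706958 -0.12757462  0.09157473] [ 1.0212636  -0.9139372  -0.41797234]
False 7.4 [1.87723606e-05 5.98875523e-02] [ 0.37344471 -1.68321693  0.45568067]
```

View pics/wrist2.png

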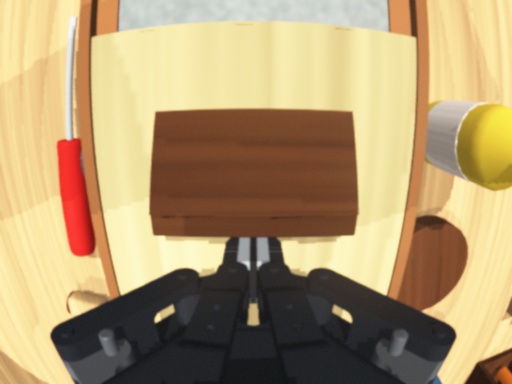

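View pics/top2.png

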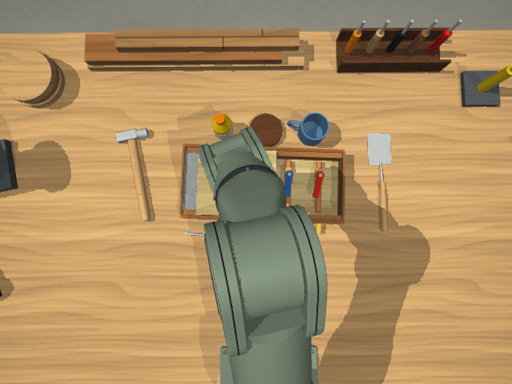

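The cover is sliding. It is square in the rails, and the wedge face at wrist (255,230) is against the fingers. The top view shows the red handle at (319,183), the place at y=-157, and the blue at (289,183). I'll push on to the stop.

Run:
```python
from h import *
g=robot.move_straight(W(0,.115,.092),speed=.04,guard=10)
s=robot.state();print(g,s['time_s'],L(s['ee_pos']),s['force'])
im=robot.get_image('wrist');save(im,'wrist3')
y=L(s['ee_pos'])[1]
robot.move_straight(W(0,y-.03,.092),speed=.1)
robot.move_straight(W(0,y-.03,.16),speed=.15)
robot.movep(W(-.02,-.12,.22),ori(0))
s=robot.state();print(s['time_s'],s['ee_pos'],s['orientation'])
im=robot.get_image('wrist');save(im,'wrist4');im['s']=s
import pickle;pickle.dump(im,open('wrist4.pkl','wb'))
for n in ('top','side'):
    im=robot.get_image(n);save(im,n+'4');pickle.dump(im,open(n+'4.pkl','wb'))
i=cv2.imread('pics/side4.png')[140:270,170:370];cv2.imwrite('pics/side4z.png',cv2.resize(i,None,fx=4,fy=4,interpolation=cv2.INTER_CUBIC))
```

```text
True 8.4333 [-0.00014189  0.09806043] [ 1.72706665 -3.1687707   2.63866629]
10.3333 [ 0.54816255 -0.10618417  0.21931788] [-3.79340194e-04  9.99756561e-01 -2.20569809e-02 -4.06350504e-04]
```

View pics/wrist3.png

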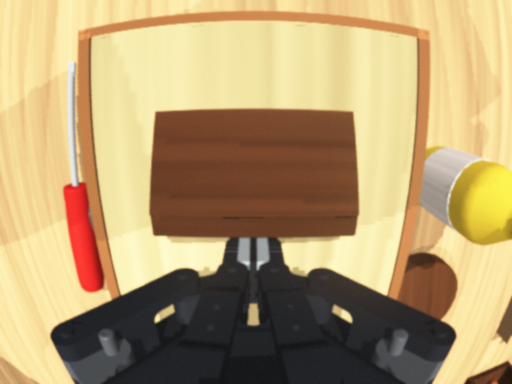

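View pics/wrist4.png

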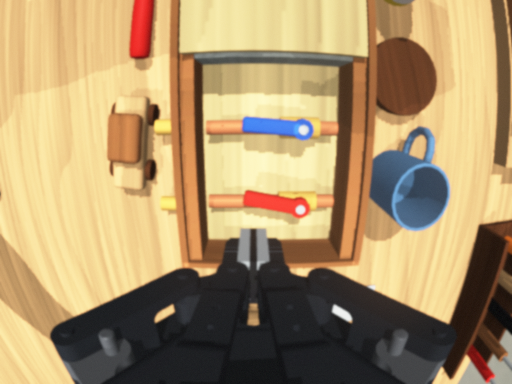

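View pics/side4z.png

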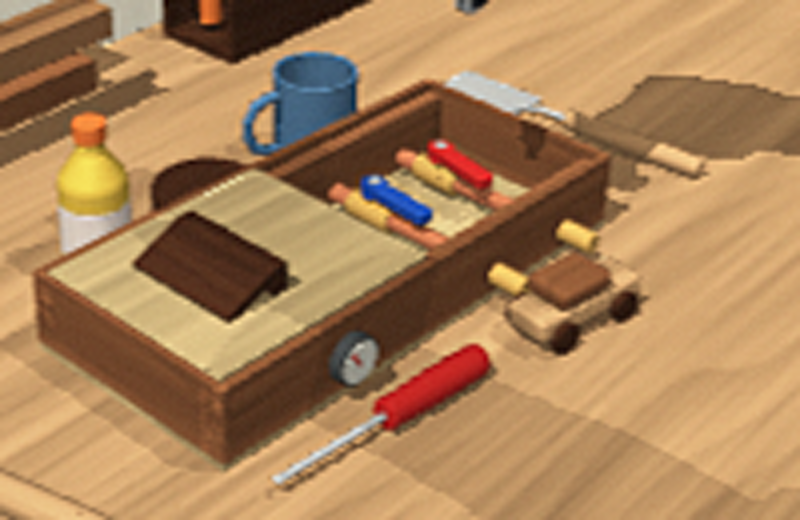

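View pics/top4.png

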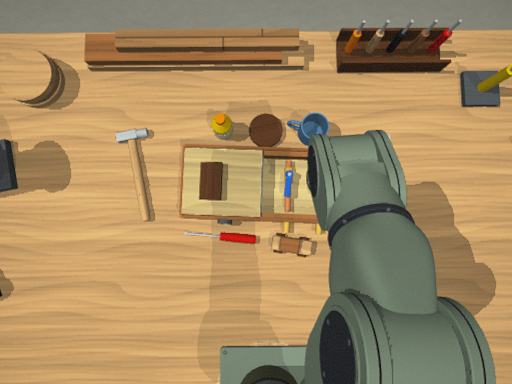

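The cover has reached the end stop: in wrist3 no rail gap shows at (255,20). In wrist4 the red pivot is at (301,210) and its tip at (246,199), already turned slightly. The blue pivot is at (305,130) and its tip at (245,125). Now I'll locate the handles from the wrist and side views.

```bash
cat >> h.py <<'E'
from scipy.spatial.transform import Rotation as Ro
def wray(im,s,uv):
    K=im['K'];x=np.atleast_2d(np.array(uv,float));a=(x[:,0]-K[0,2])/K[0,0];b=(x[:,1]-K[1,2])/K[1,1]
    r=np.hypot(a,b);k=np.sin(r)/np.maximum(r,1e-9)
    d=np.c_[a*k,b*k,np.cos(r)]
    o=np.array(s['orientation']);Rt=Ro.from_quat(np.r_[o[1:],o[0]]).as_matrix()
    H=np.array(im['hand_eye']);c=Rt@H[:3,3]+s['ee_pos']
    return c,d@(Rt@H[:3,:3]).T
def wplane(im,s,uv,z):
    c,d=wray(im,s,uv);return c+d*((z-c[2])/d[:,2])[:,None]
def mask(im,col):
    h=cv2.cvtColor(im['color'],cv2.COLOR_RGB2HSV);H,S,V=cv2.split(h)
    if col=='red': m=((H<5)|(H>174))&(S>190)&(V>80)
    else: m=(H>105)&(H<125)&(S>180)&(V>80)
    return m
def comps(m):
    n,l,s,c=cv2.connectedComponentsWithStats(m.astype(np.uint8));return [(s[i],c[i],l==i) for i in range(1,n) if s[i][4]>15]
E
python3 - <<'E'
from h import *
import pickle
w=pickle.load(open('wrist4.pkl','rb'));s=w['s'];sd=pickle.load(open('side4.pkl','rb'));tp=pickle.load(open('top4.pkl','rb'))
print(w['K'].tolist())
for col in('red','blue'):
    for n,i in(('w',w),('s',sd),('t',tp)):
        for st,c,m in comps(mask(i,col)): print(col,n,st,c.round(1))
z=.05
for nm,uv in dict(redpiv=(301,210),redtip=(246,199),blpiv=(305,130),bltip=(245,125),stopNedge=(191,240),coverL=(180,52),coverR=(368,58)).items():
    print(nm,L(wplane(w,s,uv,.07 if 'cover' in nm else z))[0].round(4), w['range_z'][uv[1],uv[0]])
E
python3 - <<'E'
import cv2
i=cv2.imread('pics/wrist4.png')[30:270,160:390];cv2.imwrite('pics/wrist4z.png',cv2.resize(i,None,fx=2.5,fy=2.5,interpolation=cv2.INTER_CUBIC))
E
```

```text
[[297.3186396354542, 0.0, 252.92791240769094], [0.0, 297.3186396354542, 189.55320644177175], [0.0, 0.0, 1.0]]
red w [ 130    0   23   58 1109] [141.1  28.4]
red w [244 191  65  26 762] [272.4 201.9]
red w [468 345  26  36 332] [479.6 362.5]
red s [257 107   6  19  68] [259.7 116.5]
red s [277 175  16  12  83] [284.8 180.9]
red s [264 226  28  21 247] [278.  235.8]
red t [428  28  24  25 184] [439.   40.7]
red t [220 233  36  10 278] [237.7 237.4]
blue w [244 119  17  12 105] [249.6 125.7]
blue s [455  29  16  22 141] [463.2  38.7]
blue s [352  98  14  25  92] [360.  106.3]
blue s [349 100  38  38 297] [369.3 122.2]
blue s [261 184  17  12  77] [268.6 189.9]
blue t [285 171   8  25 105] [287.8 184.1]
redpiv [ 0.0316 -0.1576] 0.3153119
redtip [-0.0276 -0.145 ] 0.31417876
blpiv [ 0.0322 -0.0718] 0.29093483
bltip [-0.0283 -0.0674] 0.29190624
stopNedge [-0.0903 -0.1942] 0.31805012
coverL [-0.0887  0.0055] 0.25125873
coverR [0.0904 0.0036] 0.25697955
```

View pics/wrist4z.png

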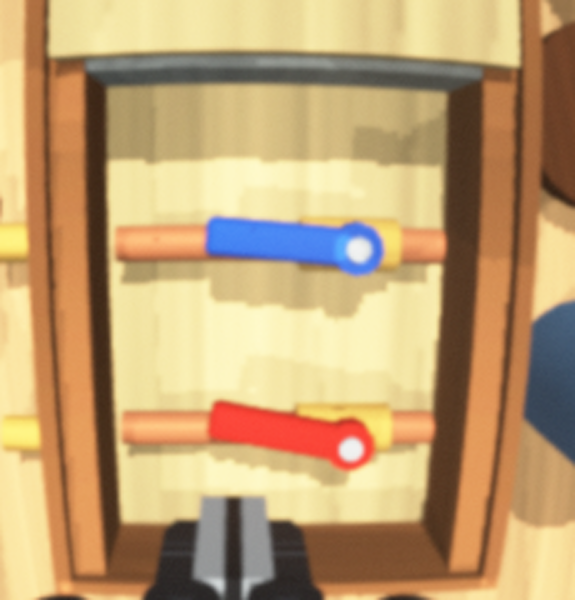

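```bash
cat >> h.py <<'E'
PV=np.array([.0313,-.1573])
def hp(th,r=.045,back=0.,z=.055):
    u=np.array([-np.cos(th),np.sin(th)]);n=np.array([np.sin(th),np.cos(th)])
    p=PV+r*u-(.019+back)*n; return W(p[0],p[1],z),ori(-th)
E
python3 - <<'E'
from h import *
import pickle
w=pickle.load(open('wrist4.pkl','rb'));s=w['s'];sd=pickle.load(open('side4.pkl','rb'))
a,d=wray(w,s,(272.4,201.9));d=d[0]
p0=plane(sd,(284.8,180.9),0)[0];p1=plane(sd,(284.8,180.9),.1)[0];e=p1-p0
t=np.linalg.lstsq(np.c_[d,-e],p0-a,rcond=None)[0];print('handle h',a+d*t[0],p0+e*t[1])
th0=.15
p,o=hp(th0,back=.014,z=.12);robot.movep(p,o)
p,o=hp(th0,back=.014);g=robot.move_straight(p,speed=.08,guard=8)
s=robot.state();print(g,s['time_s'],s['ee_pos'],L(s['ee_pos']),s['force'])
im=robot.get_image('wrist');save(im,'wrist5')
im=robot.get_image('side');save(im,'side5')
i=cv2.imread('pics/side5.png')[110:240,200:360];cv2.imwrite('pics/side5z.png',cv2.resize(i,None,fx=4.5,fy=4.5,interpolation=cv2.INTER_CUBIC))
E
```

```text
handle h [ 0.56749788 -0.13740433  0.04570403] [ 0.56961306 -0.13557286  0.04518532]
False 11.9917 [ 0.54745401 -0.17007443  0.05541509] [-0.01791059 -0.18325275] [ 0.00727987 -0.07068645 -0.78891083]
```

View pics/wrist5.png

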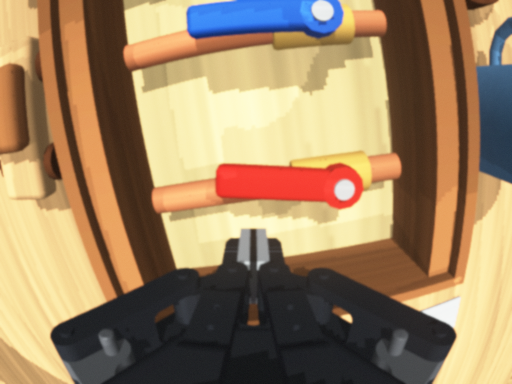

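View pics/side5z.png

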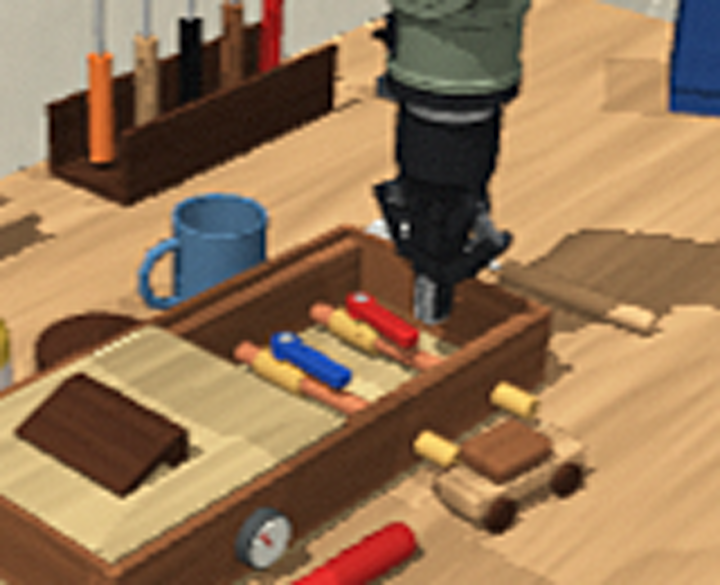

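The two views put the handle at about 45 mm, which agrees with the text. The fingers at wrist (253,240) are inside the bay behind the red bar at (275,183) and parallel to it. Now I'll push along the arc.

Run:
```python
from h import *
import pickle
p,o=hp(.15);print(robot.move_straight(p,speed=.04,ori=o,guard=12))
for th in np.r_[np.arange(.3,1.46,.19),1.5]:
    p,o=hp(th);g=robot.move_straight(p,speed=.05,ori=o,guard=12)
    s=robot.state();print(round(th,2),g,s['time_s'],s['force'].round(1))
    if g: break
im=robot.get_image('wrist');save(im,'wrist6')
```

```text
False
0.3 False 12.8917 [ 0.1 -0.4  0. ]
0.49 False 13.2333 [-0.5 -0.4 -0.2]
0.68 False 13.575 [0.  0.1 0.5]
0.87 False 13.9167 [-0.3  0.2  0.3]
1.06 False 14.2583 [ 1.2 -0.3  0.7]
1.25 False 14.6 [-0.3 -0.4  0. ]
1.44 False 14.9417 [ 0.2 -0.4 -0.4]
1.5 False 15.1917 [-0.4 -0.1 -0.1]
```

View pics/wrist6.png

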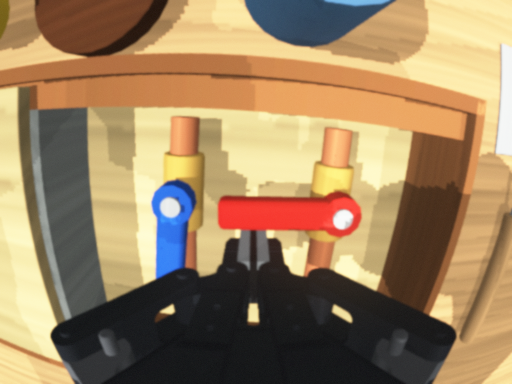

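The red bar is at (285,213) with the fingers against it, nearly square across the pipe. The last part goes to the stop, guarded.

Run:
```python
from h import *
import pickle
p0,o=hp(1.571)
for b in np.arange(0,-.0141,-.002):
    p,o=hp(1.571,back=b);g=robot.move_straight(p,speed=.02,ori=o,guard=10)
    s=robot.state();print(round(b,4),g,round(s['time_s'],2),s['force'].round(1),L(s['ee_pos']).round(4))
    if g or np.hypot(*s['force'][:2])>9: break
im=robot.get_image('wrist');save(im,'wrist7')
p,o=hp(1.571,back=.02);robot.move_straight(p,speed=.08)
p[2]=.22;robot.move_straight(p,speed=.15)
s=robot.state();print(s['time_s'])
im=robot.get_image('wrist');save(im,'wrist8');im['s']=s;pickle.dump(im,open('wrist8.pkl','wb'))
```

```text
0.0 False 15.57 [-5.1 -0.1  0.8] [ 0.0116 -0.1126]
-0.002 False 15.82 [-15.9  -0.3   8.6] [ 0.012  -0.1126]
17.5417
```

View pics/wrist8.png

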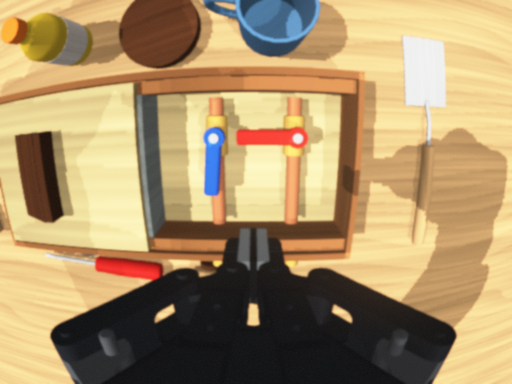

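The stop was felt at about 16 N. The red bar runs from (297,138) to (240,138), square across its pipe, and the blue bar is unmoved. I'll retreat and make the final measurements.

Run:
```python
from h import *
import pickle
w=pickle.load(open('wrist8.pkl','rb'));s=w['s']
pts={k:L(wplane(w,s,uv,.05))[0] for k,uv in dict(rp=(297.5,138),rt=(238,138),bp=(214,138),bt=(212.5,194)).items()}
print({k:v.round(4) for k,v in pts.items()})
for a,b in(('rp','rt'),('bp','bt')):
    v=pts[b]-pts[a];print(a,np.arctan2(v[1],-v[0]),np.hypot(*v))
robot.move_j([1.245,.707,-.028,1.485,.022,.951,-.075])
s=robot.state();print(s['time_s'],s['force'])
im=robot.get_image('top');save(im,'top9')
i=cv2.imread('pics/top9.png')[110:260,170:400];cv2.imwrite('pics/top9z.png',cv2.resize(i,None,fx=3.4,fy=3.4,interpolation=cv2.INTER_CUBIC))
for col,x in(('red',.05),('blue',.05)):
    for st,c,m in comps(mask(im,col)):
        if not(280<c[0]<340 and 150<c[1]<215): continue
        ys,xs=np.nonzero(m);l=L(plane(im,np.c_[xs,ys],.05));q=l-l.mean(0);v=np.linalg.svd(q,full_matrices=0)[2][0]
        print(col,l.mean(0).round(4),'axis',v.round(3))
im0=pickle.load(open('top0.pkl','rb'))
d=np.abs(im['color'].astype(int)-im0['color']).max(2)>60
d[145:222,180:345]=0;print('outside diffs',d[100:260,100:400].sum())
```

```text
{'rp': array([ 0.03  , -0.1565]), 'rt': array([ 0.0296, -0.0963]), 'bp': array([ 0.0298, -0.072 ]), 'bt': array([-0.0295, -0.0686])}
rp 1.5644267360416448 0.06013581997480055
bp 0.05763166946353292 0.05940040240920118
19.7583 [ 0.36387933 -0.14540994  0.42980942]
red [ 0.03   -0.1272] axis [-0.032 -0.999]
blue [ 0.0008 -0.0688] axis [-0.998  0.065]
outside diffs 0
```

View pics/top9z.png

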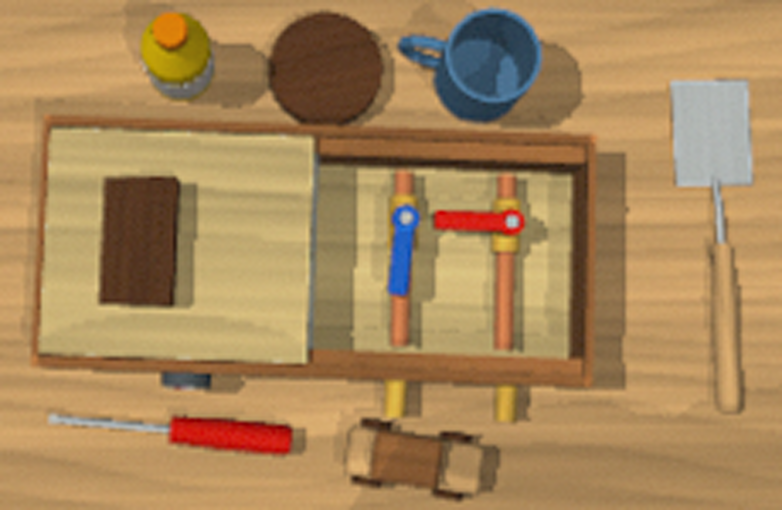

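The top view shows the cover fully over the deck against the stop, the red handle across its pipe from (512,221) to (435,220), the blue handle along its pipe, and nothing else changed.

```bash
python3 -c "
from h import *
print(robot.sign_off(), robot.state()['time_s'])"
```

```text
the job is handed in; nothing more can be done
the job is handed in; nothing more can be done
```

The job is done and handed in after about 20 s of the allowed 53 s. With the gripper closed, I pushed the cover by its wedge onto the deck. I then pushed the red handle (the one at y = -157 mm) round its arc to its stop and backed the arm away to its start position.

**Cover:** the force guard stopped the push at the end stop. The cover's near edge then measured y ≈ 4–5 mm, against 4 mm expected, and the cover still lies flat in its rails.

**Red handle:** I felt the stop at about 16 N. The angle measured 1.56 rad in the wrist view and about 1.60 rad in the coarser top view. They differ by about 0.04 rad, with fully shut (1.571) between them.

**Blue handle and bench:** blue read about 0.06–0.07 rad both before and after, so I see no movement. The before and after top images show no change around the box, and I compared only that area.

**Other checks:** the side-view estimate of fingertip height before the push was about 5 mm below the nominal figure. I therefore left clearance above the cover and pipe, and no contact with either was felt.

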